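# Aim the infrared applicator over the forearm trough and clamp its boom

## Robot

A 6-joint arm with a two-finger parallel gripper is mounted at the origin on the work surface. World frame = base frame: x ahead of the robot, y to its left, z up, the work surface at z = 0. Lengths are in m, angles in rad, forces in N, time in s.
With the tool pointing down it reaches from about 0.425 to 0.95 m from the base axis. Payload 3.5 kg.
Tool frame: the origin (TCP) lies at the very end of the fingers, on their centre line; the grasp point (between the pads) lies 19 mm behind it; z points along the fingers, y is the line along which they close (so a half turn about z gives the same grasp; the last joint's range is limited). The gripper opens to 85 mm and grips with 20 to 120 N. Pads are 22 mm wide; open, the fingers measure 114 mm over their backs; the gripper's body (76 mm by 85 mm) begins 54 mm behind the grasp point. The pads swing forward as they close: fully open they stand 13 mm farther back than shut.
Start: joints at [1.079, 0.286, 1.577, -0, 1.279, -0.15], TCP at [0.226, 0.636, 0.231] pointing down, gripper open.
Joint ranges: [-2.77, 2.77], [-0.9, 2.22], [0.21, 2.48], [-1.53, 4.67], [0.24, 2.81], [-2.84, 2.84]. Speed limits (rad/s): [2.79, 2.79, 3.14, 3.14, 3.14, 3.14].

## Interface

Orientations are given as a unit quaternion [x, y, z, w].
In Python, from plant import ctrl gives the robot as it stands.
- The arm moves only by the tool carry_out, never from a script. Its argument "deltas" is one flat list of numbers, 6 for each row, row after row: the shift along the tool's x, y, z in m, then the turn, a rotation vector about the tool's x, y, z in rad. A call has 1 to 5 rows; each row is the pose to reach, as a shift and turn from the pose commanded when the call began, along the tool's axes at that moment; what a row does not reach only later rows make up. A row lasts 1/8 s, in which the tool goes at most 62.5 mm and 10.7 degrees, less where a joint would pass 70% of its speed; a pose out of reach is approached as far as the arm can. A call with a gripper value outside its range is refused whole. "grip" is the opening in per cent of the stroke, from 0 (shut) to 100 (fully open), set as the call begins (left out, the last holds). The fingers move at their own pace and stop on an object; "grip_force" is the grip in N (left out, the last holds). Time passes only in rows, so rows that repeat a pose let the fingers close. It gives the time, the measured TCP pose, the force, the opening and the grip force at its end, in the units of the state.
- ctrl.get_state(): the state, without advancing time (a new reading comes with each control period).
- ctrl.read_camera(name): name is "scene" or "side" or "wrist"; returns (picture, depth): 420x560x3 uint8, red, green, blue; 420x560 float32, m along the optical axis (not along the pixel's ray), 0 where there is no reading.
- ctrl.camera_model(name): a dict with "intrinsics" (3x3 intrinsics, pixels), "extrinsics" (4x4, takes a point from world to camera coordinates); the wrist camera has in their place "hand_eye" (4x4, takes a point from camera to tool coordinates, whose origin is the TCP and whose axes are the flange's). Camera axes: x right, y down, z forward; pixel columns grow to the right and rows downward; lengths in m; the calibration is good to about 2 mm. A picture is of the moment at which its call begins: read the wrist's pose just before it. camera_model takes no time and is no camera call.
- ctrl.sign_off(): hands the job in; it is judged then, once.
Trained networks look in the newest picture that a camera, given by its name, has taken for a name from the list of things; names that differ only in an ending like _2 or _b are one class to them, and where a whole thing is asked for, a point or a joint stands for the part that bears it (a point fixed in the world has none). Each returns a list of dicts, best first, with "score" (0 to 1); they miss things now and then, are a little off and sometimes report something else, mostly with a low value. They report only what shows in the picture. A call takes as long as a camera call.
- ctrl.find_in(camera, query): "uv" ([column, row] in pixels, amid what is visible of it).
The state is a dict: "time": time; "qpos": joint angles; "dq": joint speeds; "joint_efforts": joint torques, N m; "eef_pos": TCP position; "tcp_rot": TCP orientation; "contact_force": force on the tool from outside, world axes, zero at the start; "wrist_torque": the same for the moment, N m; "opening": opening from 0.0 (shut) to 1.0 (fully open); "finger_force": force on a finger pad.
Only numpy, scipy, OpenCV 4.12 (cv2) and the standard library are available. Lean on these libraries where they do the work, as an engineer would, in place of code of your own. Each camera call takes 0.05 s, during which the arm holds its last target. There are 200 camera calls.

## Task

Get the bench applicator ready for the next forearm treatment: with a fingertip, swing its boom round until the round head hangs centred over the long middle line of the white forearm trough, then push the small clamp lever on top of the column clockwise (seen from above) until it stops, with the head still centred. Push gently and only push: grip and lift nothing, and leave everything else on the table where it stands.

Things in the scene. Friction and masses are not known exactly. Their poses are not given: they have to be found in the camera images.
- stand: The fixed bench stand: dark cast foot 150 x 120 x 18 mm with an upright steel column 32 mm thick. Origin on the column's axis at table height, z up. The boom and the clamp lever both turn about this axis. At boom angle 0 the boom points along the stand's -x.
- boom (a joint): Swing angle of the boom about the column's axis, rad, counter-clockwise from above positive: 0 = it points along the stand's -x axis, a positive angle carries the head towards the stand's -y. Range -1.2 to 1.2, starts within 0.15 of 0. It stays where it is left and does not coast; turning takes about 0.35 N m. It still yields to a push when the clamp is tight.
- boom_mid (a point): Point on the axis of the boom's tube, 140 mm from the column's axis, 185 mm above the table; a good place to push (about 2.5 N). The boom is a level steel tube 18 mm thick, bare from 30 to 190 mm from the column's axis between a 48 mm thick aluminium hub and the head, with a thin conduit along its top up to 199 mm above the table.
- head (a point): Centre of the applicator head: a white drum 90 mm across with grey ribs, hanging under the boom's free end, 240 mm from the column's axis; underside 128 mm and top 172 mm above the table (a boss on it reaches 198 mm). This point is 151 mm above the table.
- trough: Fixed white forearm trough, an open gutter 280 mm long, 96 mm wide, walls 71 mm high. Origin under its centre at table height; its x axis is the long middle line, y goes across it. It stands on one side of the boom or the other; a steel tray stands on the other side. The head's swing carries it across the middle line within the trough's length, at a boom angle of 0.5 to 0.9 rad one way or the other.
- clamp (a joint): Angle of the clamp lever about the column's axis, rad, growing clockwise seen from above: 0 to 0.5 at the start (loose), 1.75 at its stop (tight). At 0 it points 60 degrees from the stand's +x axis towards its +y, at 1.75 it points 40 degrees from +x towards -y: it sweeps the side away from the boom. It takes about 0.12 N m, stays where it is left and does not move the boom.
- lever_tip (a point): Point on the grip of the clamp lever, 50 mm from the column's axis and 229 mm above the table. The lever is a black bar 15 mm thick that rises outwards from a 25 mm hub on top of the column; its end is 65 mm from the axis, its highest point 240 mm above the table. Nothing lies below the grip but the foot, 210 mm lower.
- tray: Fixed steel instrument tray 270 x 100 x 22 mm, not the trough; origin under its centre.
- gel: Bystander: white gel bottle 58 mm thick, 165 mm tall, standing; origin under its centre. Leave it alone.
- spirit: Bystander: brown glass bottle 54 mm thick, 135 mm tall, standing; origin under its centre. Leave it alone.
- mug: Bystander: white mug 76 mm across, 88 mm tall, behind the stand; origin under its centre. Leave it alone.
- sandglass: Bystander: wooden-framed sandglass 48 mm thick, 84 mm tall, standing under the boom; origin under its centre. Leave it alone.
- hammer: Bystander: reflex hammer 190 mm long, 25 mm high, lying to the robot's left; origin on the table under its middle. Leave it alone.
- jar: Bystander: glass jar 52 mm thick, 70 mm tall, standing in the tray; origin under its centre. Leave it alone.
- goggles: Bystander: black treatment goggles 110 x 48 x 22 mm, lying in the tray; origin under their middle. Leave them alone.

How it is judged:
By the outcome, as a careful person would: the job done as asked, in the order asked, and still so for the second after the job is handed in, with the robot touching nothing.
It also fails if it takes over 51 s, if anything falls off the work surface, if the arm or the gripper's body presses on something with over 40 N, if the wrist force passes 120 N, or if a joint passes its speed limit or range.

## Working session

There is one attempt and no reset: what is moved stays moved. The work goes in short steps, Python scripts to look and compute and a tool call to move; the robot and the scene stay as the last step left them, time stands still between calls to the robot, and variables do not carry over. Pictures are saved under pics/ and viewed, at most 10 in all, crops included, and the job is handed in when it is done.

Besides the shell and the picture viewer there is one more tool, called after ">>>" as name(argument=value, ...), one argument or row to a line, values as JSON. carry_out: Moves the arm, as the interface text tells. Its arguments: {"type":"object","properties":{"deltas":{"type":"array"},"grip":{"type":"number"},"grip_force":{"type":"number"}},"required":["deltas"]}

```bash
mkdir -p pics; ls
cat > h.py <<'E'
import numpy as np,cv2
from plant import ctrl
def cloud(name):
    im,d=ctrl.read_camera(name); m=ctrl.camera_model(name)
    K=np.array(m["intrinsics"]);E=np.array(m["extrinsics"])
    v,u=np.mgrid[:d.shape[0],:d.shape[1]]
    P=np.stack([(u-K[0,2])/K[0,0]*d,(v-K[1,2])/K[1,1]*d,d],-1)
    W=(P-E[:3,3])@E[:3,:3]
    W[d==0]=np.nan
    return im,W
E
python3 - <<'E'
from h import *
print(ctrl.get_state())
for n in("scene","side"):
    im,W=cloud(n); cv2.imwrite(f"pics/{n}0.png",im[:,:,::-1]); np.save(f"{n}0.npy",W)
    E=np.array(ctrl.camera_model(n)["extrinsics"]);print(n,-E[:3,:3].T@E[:3,3],E[2,:3])
    for q in["stand","boom","boom_mid","head","trough","clamp","lever_tip","tray","mug","gel","spirit"]:
        r=ctrl.find_in(n,q)
        for x in r[:2]:
            u,v=map(int,np.round(x["uv"]));print(q,round(x["score"],2),u,v,W[v,u].round(3))
E
```

```text
pics
{'time': 0.0, 'qpos': array([ 1.07902443e+00,  2.87184560e-01,  1.57818098e+00,  2.46898137e-05,
        1.27861554e+00, -1.50001422e-01]), 'dq': array([-0.00057366, -0.00014375, -0.00033807, -0.00058439, -0.00017242,
       -0.00087601]), 'joint_efforts': array([ 2.94270721e-04, -4.05983591e+01, -2.92626768e+01, -1.32032219e-04,
        5.79559404e-03, -6.13659651e-06]), 'eef_pos': array([0.22588146, 0.63538148, 0.22993244]), 'tcp_rot': array([ 1.70058154e-01,  9.85433305e-01, -1.12952932e-03, -3.87878970e-04]), 'contact_force': array([-0.41537708,  0.25316414, -0.72822055]), 'wrist_torque': array([-0.02715092, -0.00962181,  0.02964839]), 'finger_force': 0.0, 'opening': 1.0006684563273516}
scene [1.55305897 0.50767271 0.96705247] [-0.72364799 -0.31452533 -0.61433493]
stand 0.77 239 222 [ 0.632 -0.029  0.086]
boom 0.86 262 165 [ 0.432 -0.054  0.149]
boom 0.22 317 223 [0.453 0.138 0.004]
boom_mid 0.72 264 161 [ 0.438 -0.044  0.169]
head 0.71 264 162 [ 0.436 -0.046  0.164]
head 0.45 168 211 [ 0.666 -0.241  0.08 ]
trough 0.87 225 181 [ 0.409 -0.202  0.033]
tray 0.65 318 218 [0.438 
[... 210 characters left out ...]
8 ]
side [ 0.19699968 -0.45642853  0.95195708] [ 0.35471181  0.51118203 -0.78286171]
stand 0.98 311 268 [ 0.592 -0.038  0.018]
boom 0.89 243 276 [ 0.418 -0.048  0.169]
boom 0.71 202 191 [0.512 0.295 0.012]
boom_mid 0.88 242 278 [ 0.414 -0.051  0.17 ]
head 0.83 242 275 [ 0.413 -0.053  0.185]
head 0.57 211 252 [0.439 0.132 0.005]
trough 0.62 268 360 [ 0.397 -0.153  0.021]
clamp 0.72 334 189 [ 0.645 -0.022  0.231]
clamp 0.22 210 249 [0.442 0.143 0.001]
lever_tip 0.89 333 193 [ 0.64  -0.025  0.226]
lever_tip 0.74 242 223 [0.515 0.114 0.075]
tray 0.61 209 252 [0.43  0.122 0.025]
mug 0.87 387 241 [ 0.779 -0.08   0.013]
gel 0.57 298 184 [0.669 0.115 0.101]
spirit 0.56 405 328 [ 0.622 -0.273  0.093]
```

Run:
```python
import cv2,numpy as np
a=cv2.imread('pics/side0.png')[120:420,120:480];b=cv2.imread('pics/scene0.png')[120:320,120:400]
cv2.imwrite('pics/a.png',cv2.resize(a,None,fx=2,fy=2,interpolation=2));cv2.imwrite('pics/b.png',cv2.resize(b,None,fx=2.8,fy=2.8,interpolation=2))
```

```text
(no output)
```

View pics/a.png

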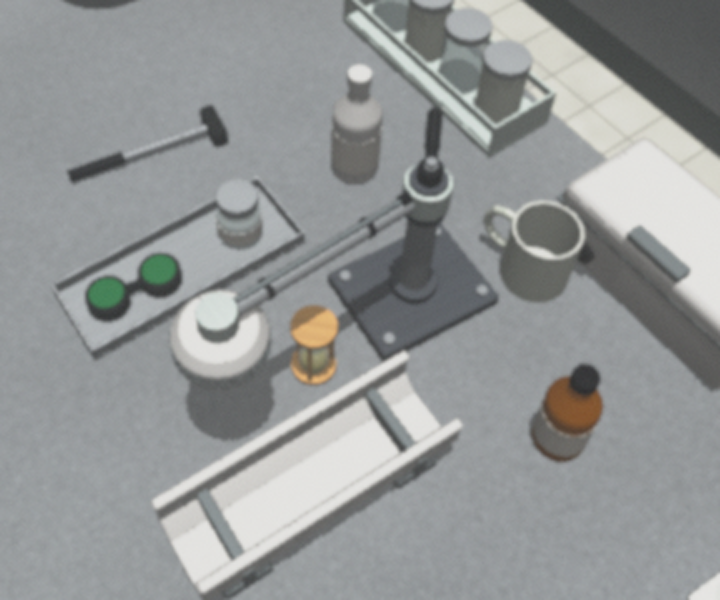

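View pics/b.png

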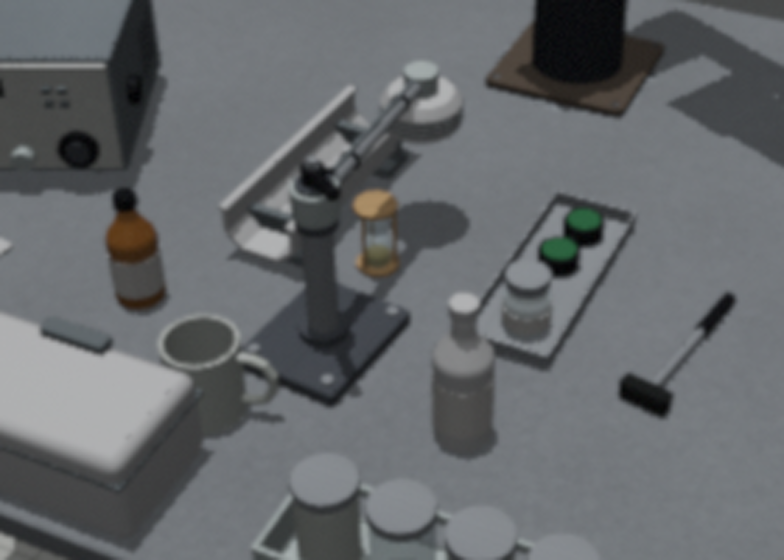

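The side view shows the head near (245,275), the trough on the robot's right (-y), the tray on the left, and the clamp lever at about (335,188), pointing to +x/+y. The scene view agrees. Next I fit the geometry.

```bash
cat >> h.py <<'E'
from scipy.optimize import least_squares
def box(W,lo,hi):
    P=W.reshape(-1,3);P=P[~np.isnan(P[:,0])]
    return P[((P>lo)&(P<hi)).all(1)]
def circ(P,r,x0):
    return least_squares(lambda c:np.hypot(P[:,0]-c[0],P[:,1]-c[1])-r,x0,loss='soft_l1',f_scale=.002).x
E
python3 - <<'E'
from h import *
A={n:np.load(n+"0.npy") for n in("scene","side")}
for n,W in A.items():
    P=box(W,[.55,-.1,.04],[.68,.05,.135]);print(n,"col",len(P),circ(P,.016,[.62,-.03]))
    P=box(W,[.55,-.1,.012],[.75,.1,.022]);
    if len(P)>20: print(" foot",len(P),cv2.minAreaRect(P[:,:2].astype(np.float32)))
    P=box(W,[.2,-.3,.062],[.6,-.1,.08]);r=cv2.minAreaRect(P[:,:2].astype(np.float32));print(" trough top",len(P),r,P[:,:2].min(0),P[:,:2].max(0))
    P=box(W,[.45,-.1,.176],[.58,.05,.205]);
    v=cv2.fitLine(P[:,:2].astype(np.float32),2,0,.01,.01).ravel();print(" boom",len(P),v,P[:,2].min(),P[:,2].max())
    P=box(W,[.3,-.15,.13],[.45,.05,.171]);print(" head",len(P),circ(P,.045,[.38,-.05]))
    P=box(W,[.3,-.15,.19],[.42,.05,.205]);print(" boss",len(P),P.mean(0) if len(P) else 0)
    P=box(W,[.55,-.1,.212],[.75,.1,.25]);print(" lever",len(P));
    far=P[P[:,2]>.222];print(far.mean(0),far.min(0),far.max(0))
    for z in(.205,.215,.22,.225,.23,.235):
        Q=P[abs(P[:,2]-z)<.0025]
        if len(Q):print("   ",z,len(Q),Q.mean(0).round(4))
E
```

```text
scene col 302 [ 0.63045484 -0.04510676]
 foot 994 ((0.651786208152771, -0.043917909264564514), (0.12197788804769516, 0.19079819321632385), 85.10137176513672)
 trough top 290 ((0.414458692073822, -0.1615590751171112), (0.09916383028030396, 0.2793814539909363), 87.36373901367188) [ 0.27312968 -0.21585329] [ 0.55548327 -0.11049707]
 boom 203 [ 0.99999934 -0.00113125  0.5168308  -0.04073285] 0.1805351879931336 0.2033387355026367
 head 305 [ 0.38997983 -0.04702528]
 boss 101 [ 0.39710361 -0.0435079   0.19790896]
 lever 127
[ 0.65176657 -0.02541836  0.23101931] [ 0.62170099 -0.05680041  0.22232874] [0.67863612 0.00546194 0.24235023]
    0.215 9 [ 0.6418 -0.0469  0.2156]
    0.22 9 [ 0.6367 -0.0415  0.2203]
    0.225 34 [ 0.6367 -0.0417  0.2247]
    0.23 26 [ 0.6523 -0.0254  0.2297]
    0.235 32 [ 0.658  -0.0189  0.2347]
side col 386 [ 0.62910394 -0.04280564]
 foot 2402 ((0.6501156091690063, -0.0015514269471168518), (0.1971403956413269, 0.19972287118434906), 89.83309936523438)
 trough top 1840 ((0.40704482793807983, -0.1607474684715271), (0.09741099923849106, 0.28167253732681274), 87.28315734863281) [ 0.26442435 -0.21576361] [ 0.54966244 -0.10706785]
 boom 649 [ 0.99997973  0.00636232  0.5138118  -0.04785798] 0.1792641737828447 0.2009766839455822
 head 995 [ 0.39018457 -0.04266651]
 boss 407 [ 0.39129342 -0.0469038   0.19698404]
 lever 338
[ 0.64444536 -0.02602499  0.22936651] [ 0.61638296 -0.05481268  0.22214176] [0.67540612 0.00376346 0.24061868]
    0.215 20 [ 0.6228 -0.0507  0.2153]
    0.22 46 [ 0.6271 -0.0449  0.2208]
    0.225 103 [ 0.6337 -0.037   0.2247]
    0.23 85 [ 0.6445 -0.0265  0.23  ]
    0.235 64 [ 0.658  -0.0116  0.2347]
```

>>> carry_out(
  deltas=[-0.04,-0.044,0,0,0,-0.086,-0.08,-0.088,0,0,0,-0.171,-0.12,-0.132,0,0,0,-0.257,-0.16,-0.176,0,0,0,-0.342,-0.2,-0.22,0,0,0,-0.342],
  grip=0,
)

```text
time: 1.82
eef_pos: [0.3414, 0.36, 0.2317]
tcp_rot: [-0.001, 1.0, 0.0, 0.0]
contact_force: [0.5, -0.2, 0.3]
opening: 0.004
finger_force: 0.0
```

>>> carry_out(
  deltas=[-0.03,-0.054,0,0,0,0,-0.06,-0.108,0,0,0,0,-0.09,-0.162,0,0,0,0,-0.12,-0.216,0,0,0,0,-0.148,-0.27,0,0,0,0],
)

```text
time: 2.45
eef_pos: [0.4898, 0.0897, 0.2318]
tcp_rot: [0.0, 1.0, 0.0, 0.001]
contact_force: [0.4, 0.4, 0.5]
opening: -0.001
finger_force: 0.0
```

>>> carry_out(
  deltas=[0,-0.03,0.02,0,0,0,0,-0.06,0.05,0,0,0,0,-0.06,0.066,0,0,0,0,-0.06,0.066,0,0,0],
)

```text
time: 2.95
eef_pos: [0.4881, 0.0322, 0.1641]
tcp_rot: [0.0, 1.0, 0.0, -0.001]
contact_force: [0.8, -0.2, 0.0]
opening: 0.002
finger_force: 0.0
```

Run:
```python
from h import *
s=ctrl.get_state();print(s["time"],s["eef_pos"],s["contact_force"],s["qpos"])
im,W=cloud("side");a=im[120:420,120:480,::-1];cv2.imwrite('pics/c.png',cv2.resize(a,None,fx=2,fy=2,interpolation=2))
```

```text
2.95 [0.48805118 0.03217184 0.16408939] [ 0.75128428 -0.17971823  0.01825838] [-1.42159964e-01 -5.96536075e-02  2.08352572e+00  4.24027274e-04
  1.12068781e+00 -1.71313092e+00]
```

View pics/c.png

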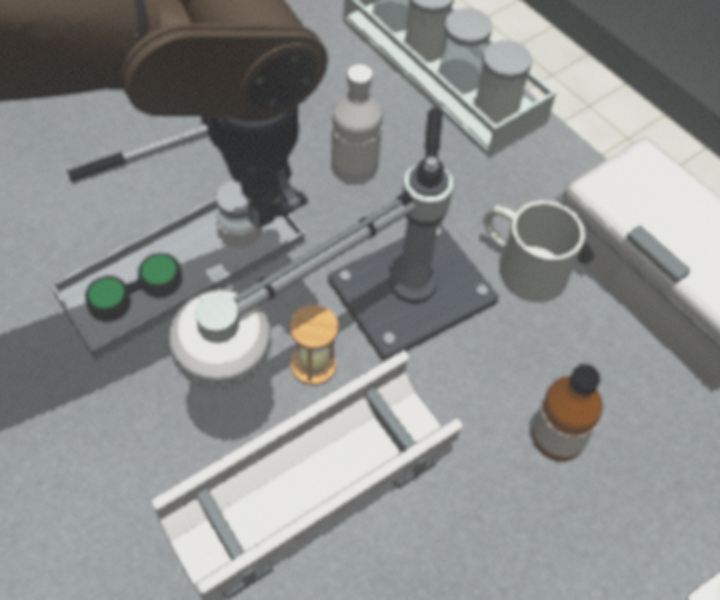

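The fingertip is beside the boom at about (285,205) in the crop, on the tray side and clear of everything. I'll push gently towards -y.

>>> carry_out(
  deltas=[0,-0.015,0,0,0,0,0,-0.03,0,0,0,0,0,-0.04,0,0,0,0,0,-0.05,0,0,0,0,0,-0.06,0,0,0,0],
)

```text
time: 3.62
eef_pos: [0.4889, -0.0284, 0.1654]
tcp_rot: [0.0, 1.0, 0.001, -0.0]
contact_force: [-0.6, 3.7, 1.6]
opening: -0.0
finger_force: 1.6
```

>>> carry_out(
  deltas=[0,-0.01,0,0,0,0,0,-0.02,0,0,0,0,0,-0.03,0,0,0,0,0,-0.04,0,0,0,0,0,-0.04,0,0,0,0],
)

```text
time: 4.25
eef_pos: [0.4887, -0.0697, 0.1652]
tcp_rot: [0.0, 1.0, -0.001, -0.0]
contact_force: [-0.3, 2.1, 0.4]
opening: -0.001
finger_force: 0.0
```

```bash
cat >> h.py <<'E'
def boom(ws=("side","scene"),ax=(.630,-.044),save=None):
    for n in ws:
        im,W=cloud(n)
        if save: cv2.imwrite(f"pics/{save}_{n}.png",im[:,:,::-1])
        # annulus slice on boss and head
        P=box(W,[.3,-.3,.19],[.6,.1,.205]); r=np.hypot(P[:,0]-ax[0],P[:,1]-ax[1]); Q=P[(r>.215)&(r<.265)]
        b=np.median(Q,0) if len(Q)>5 else np.full(3,np.nan)
        P=box(W,[.3,-.3,.13],[.6,.1,.171]); r=np.hypot(P[:,0]-b[0],P[:,1]-b[1]); P=P[r<.06]
        c=circ(P,.045,b[:2]) if len(P)>20 else np.full(2,np.nan)
        l=lambda x:-.161-.0475*(x-.4107)
        T=box(W,[.2,-.3,.062],[.6,-.1,.08])
        print(n,"boss",len(Q),b.round(4),"head",len(P),c.round(4),"off",(b[1]-l(b[0])).round(4),(c[1]-l(c[0])).round(4),"th",np.arctan2(ax[1]-c[1],ax[0]-c[0]).round(3))
E
python3 - <<'E'
from h import *
print(ctrl.get_state()["contact_force"]);boom(save="d")
E
```

```text
[-0.31313719  2.12790448  0.43023406]
side boss 430 [ 0.4032 -0.1256  0.1976] head 1082 [ 0.4046 -0.1228] off 0.0351 0.0379 th 0.336
scene boss 0 [nan nan nan] head 0 [nan nan] off nan nan th nan
```

>>> carry_out(
  deltas=[0,-0.008,0,0,0,0,0,-0.016,0,0,0,0,0,-0.022,0,0,0,0,0,-0.022,0,0,0,0],
)

```text
time: 4.85
eef_pos: [0.4889, -0.0913, 0.1653]
tcp_rot: [0.0, 1.0, -0.001, -0.0]
contact_force: [-0.5, 0.6, -0.4]
opening: -0.001
finger_force: 0.1
```

>>> carry_out(
  deltas=[0,0.02,0,0,0,0,0,0.06,-0.02,0,0,0,0,0.1,-0.06,0,0,0,0,0.15,-0.07,0,0,0,0,0.15,-0.07,0,0,0],
)

```text
time: 5.48
eef_pos: [0.4896, 0.0615, 0.2371]
tcp_rot: [-0.002, 1.0, -0.001, 0.002]
contact_force: [-0.2, -0.1, -0.1]
opening: 0.001
finger_force: 0.0
```

Run:
```python
from h import *
print(ctrl.get_state()["contact_force"]);boom(save="e")
im,d=ctrl.read_camera("wrist");cv2.imwrite("pics/e_wrist.png",im[:,:,::-1]);print(ctrl.camera_model("wrist"))
a=cv2.imread("pics/e_side.png");b=cv2.imread("pics/e_scene.png");w=cv2.imread("pics/e_wrist.png")
cv2.imwrite("pics/e.png",cv2.resize(np.hstack([a[150:420,120:440],b[100:370,100:400]]),(800,345)))
```

```text
[-0.21553076 -0.07857122 -0.10067232]
side boss 427 [ 0.4157 -0.1551  0.1977] head 1133 [ 0.4175 -0.1521] off 0.0062 0.0092 th 0.471
scene boss 85 [ 0.4238 -0.1523  0.1991] head 283 [ 0.4165 -0.1564] off 0.0094 0.0049 th 0.485
{'intrinsics': array([[309.10644406,   0.        , 279.87232097],
       [  0.        , 309.10644406, 208.02396208],
       [  0.        ,   0.        ,   1.        ]]), 'hand_eye': array([[ 1.00106900e-03, -9.52518023e-01, -3.04480565e-01,
         7.90513145e-02],
       [ 9.99999471e-01,  8.81111826e-04,  5.31375703e-04,
         3.46480776e-04],
       [-2.37863508e-04, -3.04480935e-01,  9.52518401e-01,
        -1.42875234e-01],
       [ 0.00000000e+00,  0.00000000e+00,  0.00000000e+00,
         1.00000000e+00]])}
```

View pics/e.png

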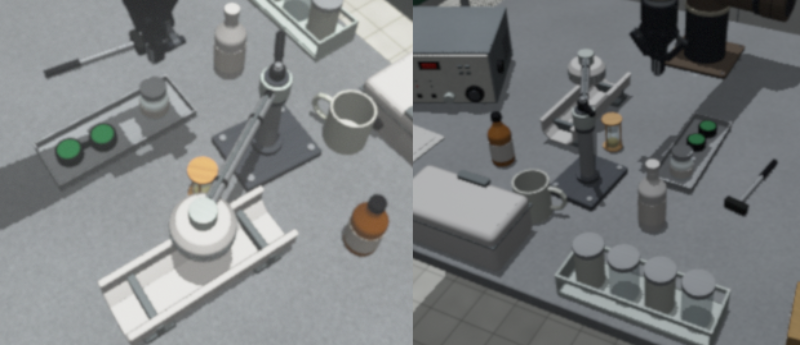

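The head now hangs over the trough, still several mm short of the middle line. I'll check from above with the wrist camera.

>>> carry_out(
  deltas=[0.008,-0.02,-0.05,0,0,0,0.018,-0.07,-0.08,0,0,0,0.028,-0.12,-0.11,0,0,0,0.04,-0.17,-0.113,0,0,0,0.04,-0.222,-0.113,0,0,0],
)

```text
time: 6.25
eef_pos: [0.4478, -0.1654, 0.3487]
tcp_rot: [0.001, 1.0, -0.001, 0.0]
contact_force: [0.2, -0.1, -0.2]
opening: 0.0
finger_force: 0.0
```

>>> carry_out(
  deltas=[0,0,0,0,0,0,0,0,0,0,0,0,0,0,0,0,0,0],
)

```text
time: 6.62
eef_pos: [0.4489, -0.1617, 0.348]
tcp_rot: [-0.001, 1.0, 0.0, -0.0]
contact_force: [-0.3, -0.3, 0.1]
opening: 0.002
finger_force: 0.0
```

```bash
cat >> h.py <<'E'
from scipy.spatial.transform import Rotation as R
def wrist(save=None):
    s=ctrl.get_state(); im,d=ctrl.read_camera("wrist"); m=ctrl.camera_model("wrist");K=m["intrinsics"];H=m["hand_eye"]
    if save: cv2.imwrite(f"pics/{save}.png",im[:,:,::-1])
    v,u=np.mgrid[:d.shape[0],:d.shape[1]]
    P=np.stack([(u-K[0,2])/K[0,0]*d,(v-K[1,2])/K[1,1]*d,d],-1)
    W=(P@H[:3,:3].T+H[:3,3])@R.from_quat(s["tcp_rot"]).as_matrix().T+s["eef_pos"]
    W[d==0]=np.nan
    return im,W
def top(W):
    P=box(W,[.22,-.25,.062],[.6,-.08,.078]); r=cv2.minAreaRect(P[:,:2].astype(np.float32)); print("trough",len(P),r)
    P=box(W,[.3,-.25,.13],[.5,-.05,.185]);P=P[P[:,0]<.465]
    b=cv2.minEnclosingCircle(P[:,:2].astype(np.float32));print("head",len(P),b)
    Q=box(W,[.38,-.25,.193],[.46,-.05,.205]);Q=Q[np.hypot(Q[:,0]-b[0][0],Q[:,1]-b[0][1])<.03];print("boss",len(Q),np.median(Q,0))
    P=box(W,[.45,-.2,.18],[.6,-.05,.21]);print("boom",len(P),cv2.fitLine(P[:,:2].astype(np.float32),2,0,.01,.01).ravel())
    return r,b
E
python3 - <<'E'
from h import *
im,W=wrist("f");top(W)
E
```

```text
trough 2552 ((0.40722888708114624, -0.16278108954429626), (0.09628923237323761, 0.28126609325408936), 87.1784439086914)
head 4153 ((0.41837456822395325, -0.15495362877845764), 0.04787585884332657)
boss 1345 [ 0.41726196 -0.15435258  0.19827741]
boom 2009 [ 0.88225865  0.470765    0.50794464 -0.1075618 ]
```

View pics/f.png

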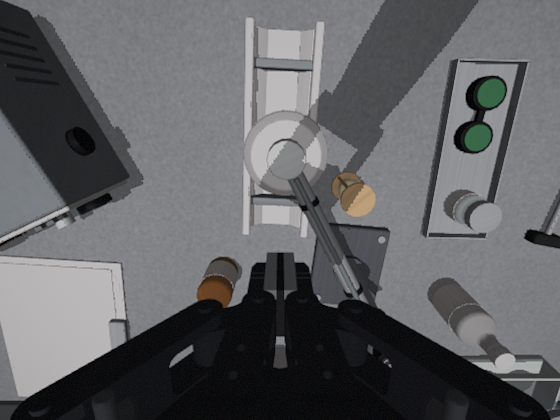

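Clear view from above: boss at about (286,158), trough midline at about (279,158). Head is 8.7 mm short of the line, so I push about 7 mm further.

>>> carry_out(
  deltas=[-0.02,0.056,0,0,0,0,-0.04,0.112,0.02,0,0,0,-0.04,0.112,0.08,0,0,0,-0.04,0.112,0.14,0,0,0,-0.04,0.112,0.183,0,0,0],
)

```text
time: 7.3
eef_pos: [0.4878, -0.0484, 0.1626]
tcp_rot: [-0.002, 1.0, 0.0, -0.001]
contact_force: [0.5, -0.0, 0.7]
opening: 0.003
finger_force: 0.0
```

>>> carry_out(
  deltas=[0,-0.018,0,0,0,0,0,-0.036,0,0,0,0,0,-0.036,0,0,0,0],
)

```text
time: 7.68
eef_pos: [0.4909, -0.0886, 0.1685]
tcp_rot: [0.001, 1.0, -0.001, 0.003]
contact_force: [-0.8, -0.2, 0.6]
opening: -0.0
finger_force: 0.0
```

>>> carry_out(
  deltas=[0,-0.004,0,0,0,0,0,-0.008,0,0,0,0,0,-0.012,0,0,0,0,0,-0.012,0,0,0,0,0,-0.012,0,0,0,0],
)

```text
time: 8.3
eef_pos: [0.4888, -0.0985, 0.1652]
tcp_rot: [-0.0, 1.0, -0.0, -0.0]
contact_force: [-0.5, 0.9, 0.7]
opening: -0.001
finger_force: 0.3
```

Run:
```python
from h import *
print(ctrl.get_state()["contact_force"]);boom(["side"]);boom(["side"])
im,W=wrist()
P=box(W,[.3,-.25,.193],[.46,-.05,.205]);print(len(P),np.median(P,0) if len(P) else 0);top(W)
```

```text
[-0.53746971  0.85447757  0.7207292 ]
side boss 445 [ 0.4206 -0.1636  0.1975] head 1107 [ 0.4223 -0.1609] off -0.0021 0.0006 th 0.513
side boss 443 [ 0.4207 -0.1633  0.1976] head 1134 [ 0.4225 -0.161 ] off -0.0019 0.0005 th 0.513
11025 [ 0.42242055 -0.16020868  0.19813874]
trough 5050 ((0.4429011344909668, -0.1639823168516159), (0.09577363729476929, 0.2099522352218628), 87.26371765136719)
head 18787 ((0.42396435141563416, -0.15858963131904602), 0.0504365898668766)
boss 10411 [ 0.42146547 -0.16117248  0.19815306]
boom 7315 [ 0.57258856  0.8198429   0.47437125 -0.11985531]
```

>>> carry_out(
  deltas=[0,0.03,0,0,0,0,0,0.05,-0.03,0,0,0,0,0.05,-0.09,0,0,0,0.02,0,-0.12,0,0,0,0.04,-0.03,-0.15,0,0,0],
)

```text
time: 9.07
eef_pos: [0.4486, -0.1296, 0.3168]
tcp_rot: [-0.0, 1.0, -0.001, 0.0]
contact_force: [0.8, 0.1, -0.1]
opening: -0.001
finger_force: 0.0
```

>>> carry_out(
  deltas=[0,-0.034,-0.033,0,0,0,0,-0.034,-0.033,0,0,0,0,-0.034,-0.033,0,0,0,0,-0.034,-0.033,0,0,0],
)

```text
time: 9.57
eef_pos: [0.4486, -0.1613, 0.3465]
tcp_rot: [-0.001, 1.0, 0.001, -0.001]
contact_force: [-0.5, -0.4, 0.6]
opening: 0.002
finger_force: 0.0
```

Run:
```python
from h import *
boom()
for i in range(3):
    im,W=wrist("g");r,b=top(W)
```

```text
side boss 442 [ 0.4205 -0.1637  0.1977] head 1129 [ 0.4223 -0.1609] off -0.0022 0.0007 th 0.513
scene boss 84 [ 0.428  -0.1613  0.199 ] head 278 [ 0.4217 -0.1655] off 0.0005 -0.004 th 0.528
trough 2469 ((0.40742039680480957, -0.16267096996307373), (0.09627686440944672, 0.2810724973678589), 87.18431091308594)
head 4113 ((0.4227450489997864, -0.16331511735916138), 0.047858063131570816)
boss 1341 [ 0.42171519 -0.16252196  0.19821998]
boom 2061 [ 0.86207026  0.5067888   0.5070588  -0.11426871]
trough 2467 ((0.4079802930355072, -0.16254985332489014), (0.09622287005186081, 0.28134027123451233), 87.30757904052734)
head 4093 ((0.4230042099952698, -0.163507878780365), 0.04790658503770828)
boss 1341 [ 0.42185265 -0.16266856  0.19826458]
boom 2067 [ 0.86213     0.50668716  0.50722086 -0.11417317]
trough 2459 ((0.4078003168106079, -0.16270913183689117), (0.09603065252304077, 0.28062698245048523), 87.20381164550781)
head 4095 ((0.4228276312351227, -0.16281619668006897), 0.04808007925748825)
boss 1333 [ 0.4220142  -0.16284024  0.19826338]
boom 2073 [ 0.86204684  0.50682867  0.50750977 -0.11397704]
```

Head is centred to about 0.5 mm. Next is the clamp lever, which points about 45° from +x towards +y. I'll go to its trailing side.

>>> carry_out(
  deltas=[-0.037,0.038,0,0,0,0,-0.074,0.077,0,0,0,0,-0.111,0.115,0,0,0,0,-0.148,0.154,0.02,0,0,0,-0.184,0.192,0.04,0,0,0],
)

```text
time: 10.45
eef_pos: [0.6342, 0.0314, 0.308]
tcp_rot: [-0.0, 1.0, -0.0, 0.0]
contact_force: [0.7, 0.4, 0.4]
opening: -0.0
finger_force: 0.0
```

Run:
```python
from h import *
s=ctrl.get_state();print(s["eef_pos"],s["qpos"])
P0=np.load("side0.npy");S=np.load("scene0.npy")
im,W=wrist("h0")
for n,A in(("side",P0),("scene",S),("wrist",W)):
    P=box(A,[.55,-.1,.222],[.72,.1,.245])
    if len(P)>9:
        q=P[np.hypot(P[:,0]-.63,P[:,1]+.044)>.03]
        print(n,len(q),"phi deg",np.degrees(np.arctan2(np.median(q[:,1]+.044),np.median(q[:,0]-.63))),q.max(0))
    F=box(A,[.53,-.15,.012],[.78,.06,.024]);F=F[(F[:,0]<.72)]
    r=cv2.minAreaRect(F[:,:2].astype(np.float32));print("foot",len(F),r)
im,_=ctrl.read_camera("side");cv2.imwrite('pics/h.png',cv2.resize(im[120:340,180:480,::-1],None,fx=2.4,fy=2.4))
```

```text
[0.63423125 0.03140218 0.30798019] [-1.10005479e-01  1.51314222e-01  1.59626020e+00 -2.41845730e-04
  1.39314232e+00 -1.68158342e+00]
side 120 phi deg 49.42794037560006 [0.67540612 0.00376346 0.24061868]
foot 2601 ((0.6310905814170837, -0.07116203755140305), (0.1751593053340912, 0.18619664013385773), 84.21897888183594)
scene 50 phi deg 43.26380593314531 [0.67863612 0.00546194 0.24235023]
foot 1142 ((0.62278151512146, -0.0674285739660263), (0.17378106713294983, 0.17258962988853455), 85.10137176513672)
wrist 814 phi deg 49.78128006694686 [0.67467999 0.00465916 0.24053347]
foot 6279 ((0.6296694278717041, -0.045468106865882874), (0.12020060420036316, 0.15047001838684082), 84.24681854248047)
```

View pics/h.png

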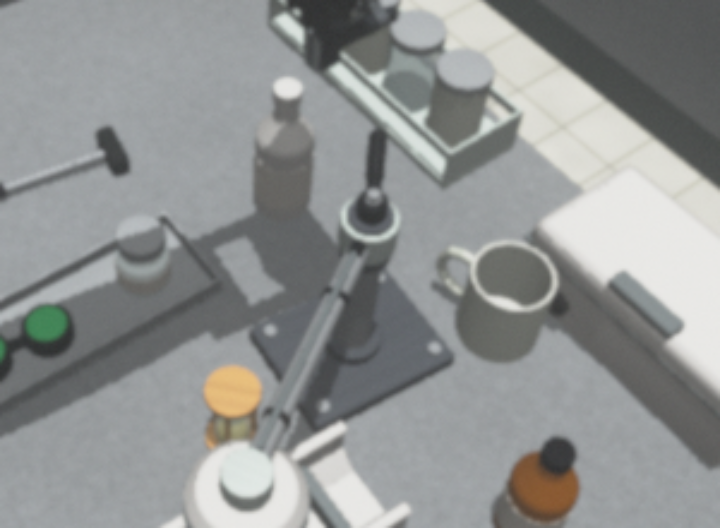

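The lever is at about (375,160), untouched, and the fingertip is high on its trailing side. The foot fit gives a stand yaw of about -5.7°, so the stop lies at about -46° in the world.

>>> carry_out(
  deltas=[0,0,0.03,0,0,0,0,0,0.06,0,0,0,0,0,0.09,0,0,0,0,0,0.09,0,0,0,0,0,0.09,0,0,0],
)

```text
time: 11.18
eef_pos: [0.6336, 0.0294, 0.22]
tcp_rot: [-0.0, 1.0, -0.0, 0.001]
contact_force: [0.4, -0.3, 0.2]
opening: 0.001
finger_force: 0.0
```

Run:
```python
from h import *
s=ctrl.get_state();print(s["eef_pos"],s["contact_force"])
for f in [49,40,30,20,10,0,-10,-20,-30,-40,-46,-50]:
    p=np.radians(f);u=np.array([np.cos(p),np.sin(p)]);n=np.array([-u[1],u[0]])
    c=np.array([.630,-.045])+.05*u+(.0075+.011*abs(u[1])+.0145*u[0])*n
    d=c-[.634,.031];print(f,c.round(4),"tool from start",(-d[0]).round(4),d[1].round(4))
```

```text
[0.63357514 0.02942981 0.22001223] [ 0.42570571 -0.28281818  0.21830916]
49 [0.6437 0.0093] tool from start -0.0097 -0.0217
40 [0.6518 0.0068] tool from start -0.0178 -0.0242
30 [0.6605 0.0021] tool from start -0.0265 -0.0289
20 [ 0.6685 -0.0045] tool from start -0.0345 -0.0355
10 [ 0.6751 -0.013 ] tool from start -0.0411 -0.044
0 [ 0.68  -0.023] tool from start -0.046 -0.054
-10 [ 0.6834 -0.0304] tool from start -0.0494 -0.0614
-20 [ 0.6855 -0.0387] tool from start -0.0515 -0.0697
-30 [ 0.6861 -0.0479] tool from start -0.0521 -0.0789
-40 [ 0.6848 -0.0575] tool from start -0.0508 -0.0885
-46 [ 0.6831 -0.0633] tool from start -0.0491 -0.0943
-50 [ 0.6815 -0.0671] tool from start -0.0475 -0.0981
```

>>> carry_out(
  deltas=[-0.01,-0.018,0,0,0,0,-0.018,-0.024,0,0,0,0,-0.0265,-0.029,0,0,0,0,-0.0345,-0.0355,0,0,0,0,-0.041,-0.044,0,0,0,0],
)

```text
time: 11.8
eef_pos: [0.6743, -0.0142, 0.218]
tcp_rot: [-0.0, 1.0, 0.0, -0.0]
contact_force: [-1.9, 1.9, 0.4]
opening: -0.002
finger_force: 1.4
```

>>> carry_out(
  deltas=[-0.005,-0.01,0,0,0,0,-0.0085,-0.0175,0,0,0,0,-0.0105,-0.0255,0,0,0,0,-0.011,-0.035,0,0,0,0,-0.011,-0.035,0,0,0,0],
)

```text
time: 12.42
eef_pos: [0.6854, -0.0506, 0.2184]
tcp_rot: [0.0, 1.0, -0.001, 0.001]
contact_force: [0.3, 1.0, -0.9]
opening: -0.002
finger_force: 0.3
```

```bash
cat >> h.py <<'E'
def lever():
    for n in("side","scene"):
        im,A=cloud(n);P=box(A,[.55,-.13,.222],[.72,.1,.242]);r=np.hypot(P[:,0]-.63,P[:,1]+.045)
        q=P[(r>.025)&(r<.066)&(im[~np.isnan(A[...,0])].shape[0]>0)]
        print(n,len(q),"phi",np.degrees(np.arctan2(np.median(q[:,1]+.045),np.median(q[:,0]-.63))).round(1))
    return im
E
python3 - <<'E'
from h import *
s=ctrl.get_state();print(s["eef_pos"],s["contact_force"])
lever()
im,_=ctrl.read_camera("side");cv2.imwrite('pics/i.png',cv2.resize(im[120:340,180:480,::-1],None,fx=2.4,fy=2.4))
E
```

```text
[ 0.68540384 -0.05063657  0.218376  ] [ 0.3469292   0.96392318 -0.90355411]
side 246 phi -22.5
scene 56 phi -0.1
```

View pics/i.png

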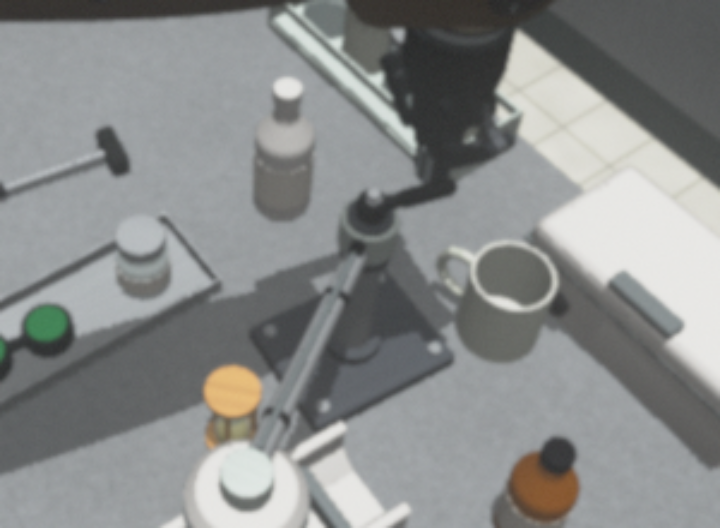

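The lever follows the fingertip and is now at about -30°. I continue to the stop, watching the force.

>>> carry_out(
  deltas=[-0.001,-0.005,0,0,0,0,0.0005,-0.009,0,0,0,0,0.002,-0.0125,0,0,0,0,0.002,-0.0125,0,0,0,0],
)

```text
time: 13.08
eef_pos: [0.6829, -0.0622, 0.2184]
tcp_rot: [0.0, 1.0, -0.0, 0.0]
contact_force: [-0.4, 1.7, 0.6]
opening: 0.002
finger_force: 0.7
```

>>> carry_out(
  deltas=[0.001,-0.002,0,0,0,0,0.001,-0.002,0,0,0,0],
)

```text
time: 13.32
eef_pos: [0.682, -0.0639, 0.2184]
tcp_rot: [-0.0, 1.0, -0.0, 0.0]
contact_force: [-0.3, 3.0, 0.4]
opening: 0.002
finger_force: 0.8
```

>>> carry_out(
  deltas=[0.001,-0.002,0,0,0,0,0.001,-0.002,0,0,0,0],
)

```text
time: 13.58
eef_pos: [0.6809, -0.0659, 0.2183]
tcp_rot: [-0.0, 1.0, -0.0, -0.0]
contact_force: [-0.2, 1.4, -0.0]
opening: 0.0
finger_force: 0.9
```

Not at the stop yet, so I go on in small steps.

>>> carry_out(
  deltas=[0.001,-0.002,0,0,0,0,0.001,-0.002,0,0,0,0],
)

```text
time: 13.82
eef_pos: [0.6802, -0.0674, 0.2184]
tcp_rot: [-0.0, 1.0, 0.0, 0.0]
contact_force: [2.1, 4.0, -1.0]
opening: 0.001
finger_force: 2.0
```

>>> carry_out(
  deltas=[0.001,-0.002,0,0,0,0,0.001,-0.002,0,0,0,0],
)

```text
time: 14.08
eef_pos: [0.6799, -0.0678, 0.2185]
tcp_rot: [-0.0, 1.0, 0.002, 0.001]
contact_force: [3.6, 8.1, -0.1]
opening: 0.001
finger_force: 4.0
```

Run:
```python
from h import *
s=ctrl.get_state();print(s["eef_pos"],s["contact_force"])
lever()
```

```text
[ 0.67990712 -0.06778671  0.21846   ] [ 3.63202401  8.14372145 -0.06660005]
side 239 phi -43.0
scene 66 phi -15.7
```

The force jumped to 9 N and the motion stalled, so the lever is at its stop. I'll back off and check everything from above.

>>> carry_out(
  deltas=[-0.01,0.02,0,0,0,0,-0.015,0.04,-0.03,0,0,0,-0.015,0.04,-0.08,0,0,0,0.03,0.03,-0.11,0,0,0,0.08,0,-0.13,0,0,0],
)

```text
time: 14.8
eef_pos: [0.5989, -0.0697, 0.3506]
tcp_rot: [-0.001, 1.0, -0.002, 0.001]
contact_force: [0.4, -1.7, 0.6]
opening: 0.004
finger_force: 0.0
```

>>> carry_out(
  deltas=[0.05,-0.03,0,0,0,0,0.1,-0.06,0,0,0,0,0.15,-0.093,0,0,0,0,0.15,-0.093,0,0,0,0,0.15,-0.093,0,0,0,0],
)

```text
time: 15.42
eef_pos: [0.4492, -0.1631, 0.3488]
tcp_rot: [0.0, 1.0, -0.001, 0.0]
contact_force: [-0.1, 0.3, 0.3]
opening: 0.0
finger_force: 0.0
```

Run:
```python
from h import *
s=ctrl.get_state();print(s["eef_pos"],s["contact_force"])
im,W=wrist("j");top(W)
im=lever()
im,_=ctrl.read_camera("side");cv2.imwrite('pics/k.png',cv2.resize(im[120:400,150:480,::-1],None,fx=2,fy=2))
```

```text
[ 0.4492322  -0.16308335  0.34879083] [-0.09888116  0.32720675  0.34498397]
trough 2439 ((0.4074259102344513, -0.16257420182228088), (0.09616530686616898, 0.2810225188732147), 87.17829895019531)
head 4083 ((0.42312780022621155, -0.16331356763839722), 0.04795974865555763)
boss 1325 [ 0.42185888 -0.1626655   0.19822611]
boom 2094 [ 0.8615351  0.5076981  0.5085872 -0.1134199]
side 163 phi -50.0
scene 87 phi -37.7
```

View pics/k.png

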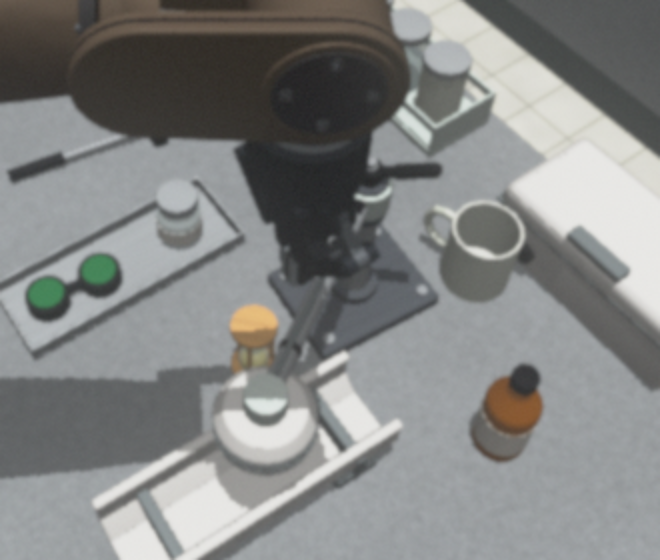

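The head is still centred (within about 0.5 mm), the lever is at its stop at about (410,170), nothing else has moved, and the arm is clear.

```bash
python3 -c "
from plant import ctrl
print(ctrl.sign_off())"
```

```text
the job is handed in; nothing more can be done
None
```

The job is done and handed in: the head hangs centred over the trough's middle line (about 0.5 mm off by the wrist camera), the clamp lever was then pushed clockwise to its stop (it stalled at about 9 N), and nothing else was touched.

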